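# Hang the nozzle caddy on the sprung hook and tug-test it

## Task

Hang the small metal caddy of spare nozzles by its carrying bar on the sprung twin hook of the stand, with one prong on each side of its wooden grip. Before you let go, tug it down gently until the hook's pointer comes down to the broad black line on the white scale, without pulling the hook to its stop; then ease off and leave the caddy hanging still and level. Do not disturb the jar and the paint pot standing on the desk.

Things in the scene. Friction and masses are not known exactly. Their poses are not given: they have to be found in the camera images.
- caddy: loose open aluminium tray, 56 (x) x 132 (y) x 26 mm high, 0.2 to 0.4 kg, holding a black strip of four nozzles (up to 40 mm high). At each end (y = +-66 mm) an upright strap 18 mm wide, 126 mm high; a carrying bar runs between them along y. Origin: centre of the underside; it stands on the desk.
- caddy_grip (a point): centre of the wooden grip on the caddy's bar, 120 mm above the underside. Grip: 16 mm wide (x), 50 mm long (y), 18 mm high (z). On both sides of it the bar is bare steel rod, 7 mm thick, out to the straps at y = +-64 mm. Axes as the caddy's. The caddy may be hung either way round (half a turn about z).
- stand: fixed stand: dark base plate 170 x 150 x 10 mm and an aluminium post 185 mm high at x = +92 mm. Origin: on the desk straight under the hook's seat; x points from the prong tips to the post, z up. Beside the post a white scale plate (x = +100, y = +88 mm, top 189 mm high) with one broad black line.
- hook_seat (a point): seat of the twin hook: where the centre of the caddy's grip lies when hung, the bar along y. 180 mm above the desk unloaded; moves with the hook. Axes as the stand's. Two 7 mm prongs run along x at y = +-42 mm, tops 3.5 mm below this point; they rise 4 mm behind it and end in a cross bar at x = +70 mm. Bring the bar on from the front (-x), tray below the prongs.
- hook_tips (a point): mid-way between the two upturned tips of the prongs, at the height of their tops: 22 mm in front of the seat (-x) and 13 mm above it; the tips reach 2 mm further forward. The lower side of the bar must pass over this height. Nothing of the hook or stand but the tips and the top of the white scale plate rises more than 6 mm above the seat.
- hook (a joint): how far the sprung hook is pushed down along its post, in m: 0 unloaded (top), 0.003 to 0.010 under the caddy's weight, 0.020 with the pointer at the broad black line, 0.040 at the lower stop. It springs back; the downward force on it is about 0.5 N + 400 N/m times this value (8.5 N at the line, caddy's weight included).
- jar: loose closed jar, 68 mm wide and 88 mm tall, in the middle of the desk; origin at its underside. Leave it alone
- pot: loose small paint pot, 29 mm wide and 52 mm tall, in the middle of the desk, nearer the robot than the jar; origin at its underside. Leave it alone

How it is judged:
On the way, in this order (a step that is already met when the one before it is completed fails the run):
1. held by the fingers, the carrying bar is brought over the twin hook's seat (within 20 mm along and across, no more than 30 mm above it) (x of caddy_grip in the frame of hook_seat between -0.02 and 0.02 m and y of caddy_grip in the frame of hook_seat between -0.02 and 0.02 m and z of caddy_grip in the frame of hook_seat between -0.004 and 0.03 m and contact force between the fingers and caddy above 1 N), for 0.05 s.
2. the caddy, hanging in the hook, is tugged down by the fingers so that the pointer comes to the line (hook 15 mm down or more) for 0.2 s (x of caddy_grip in the frame of hook_seat between -0.012 and 0.014 m and y of caddy_grip in the frame of hook_seat between -0.018 and 0.018 m and z of caddy_grip in the frame of hook_seat between -0.004 and 0.006 m and angle between the y axis of caddy_grip and the y axis of hook_seat, either way round below 0.2 rad and value of joint hook above 0.015 m and contact force between the fingers and caddy above 1 N), for 0.2 s.
At the end, for the whole second after the job is handed in: Caddy released, hanging on both prongs: grip centre within -12 to +14 mm (x), 18 mm (y), -4 to +6 mm (z) of the seat, bar within 0.2 rad of the seat's y, upright within 0.15 rad, slower than 0.05 m/s, hook sprung back to 1 to 13 mm (x of caddy_grip in the frame of hook_seat between -0.012 and 0.014 m and y of caddy_grip in the frame of hook_seat between -0.018 and 0.018 m and z of caddy_grip in the frame of hook_seat between -0.004 and 0.006 m and angle between the y axis of caddy_grip and the y axis of hook_seat, either way round below 0.2 rad and value of joint hook between 0.001 and 0.013 m and angle between caddy_grip's own z axis and vertical below 0.15 rad and linear speed of caddy below 0.05 m/s); the robot touches nothing.
It fails at once if the hook is pulled to its stop (more than 36 mm) (value of joint hook above 0.036 m).
It fails at once if the jar is pushed 25 mm or more, or tipped (distance of jar from where it was at the start of the episode above 0.025 m or angle between jar's own z axis and vertical above 0.4 rad).
It fails at once if the pot is pushed 25 mm or more, or tipped (distance of pot from where it was at the start of the episode above 0.025 m or angle between pot's own z axis and vertical above 0.4 rad).
It also fails if it takes over 48 s, if anything falls off the work surface, if the arm or the gripper's body presses on something with over 40 N, if the wrist force passes 120 N, or if a joint passes its speed limit or range.

## Robot

A 7-joint arm with a two-finger parallel gripper is mounted at the origin on a cart in front of the work surface, level with it; the furniture and walls round the work are solid. World frame = base frame: x ahead of the robot, y to its left, z up, the work surface at z = 0. Lengths are in m, angles in rad, forces in N, time in s.
With the tool pointing down it reaches from about 0.425 to 0.95 m from the base axis. Payload 4.7 kg.
Tool frame: the origin (TCP) lies midway between the tips of the shut fingers; the grasp point (between the pads) lies 19 mm behind it; z points along the fingers, y is the line along which they close (so a half turn about z gives the same grasp; the last joint's range is limited). The gripper opens to 87 mm and grips with 3 to 60 N. Pads are 19 mm wide; open, the fingers measure 117 mm over their backs; the gripper's body (75 mm by 190 mm) begins 51 mm behind the grasp point.
Start: joints at [-1.212, 0.469, -0.049, 1.532, 0.024, 1.141, -0.082], TCP at [0.255, 0.625, 0.223] pointing down, gripper open.
Joint ranges: [-2.59, 2.59], [-0.33, 1.99], [-1.39, 1.29], [0.1, 2.45], [-1.04, 4.18], [0.21, 1.99], [-2.66, 2.66]. Speed limits (rad/s): [2.57, 2.57, 3.14, 3.14, 3.14, 3.14, 3.14].

## Interface

Orientations are given as a rotation vector (axis times angle).
In Python, from plant import robot gives the robot as it stands.
- The arm moves only by the tool play_rows, never from a script. Its arguments are lists of equal length, an entry for each row: "offset": the shift along the world's x, y, z scaled (see below), a list of three; "dr": the turn, a rotation vector about the world's x, y, z scaled (see below), a list of three. A call has 1 to 10 rows; each row shifts and turns the commanded pose from where the row before left it; what a row does not reach is not made up. The controller multiplies each number of a shift by 0.04 m and each number of a turn by 0.5 rad. A row lasts 1/12 s, in which the tool goes at most 41.7 mm and 7.16 degrees, less where a joint would pass 70% of its speed; a pose out of reach is approached as far as the arm can. A call with a number of a shift or a turn outside -1 to 1 is refused whole. A call with a gripper value outside its range is refused whole. "jaw" is the closure, from -1 (fully open) to 1 (shut), so that 0 is half open, set as the call begins (left out, the last holds). The fingers move at their own pace and stop on an object; "grip_force" is the grip in N (left out, the last holds). Time passes only in rows, so rows that do not move let the fingers close. It gives the time, the measured TCP pose, the force, the opening and the grip force at its end, in the units of the state.
- robot.read_state(): the state, without advancing time (a new reading comes with each control period).
- robot.camera(name): name is "scene" or "top"; returns (picture, depth): 420x560x3 uint8, red, green, blue; 420x560 float32, m along the optical axis (not along the pixel's ray), 0 where there is no reading.
- robot.camera_info(name): a dict with "camera_matrix" (3x3 intrinsics, pixels), "D" ([k1, k2, p1, p2, k3] as OpenCV has them; the pictures are not rectified), "T" (4x4, takes a point from camera to world coordinates). Camera axes: x right, y down, z forward; pixel columns grow to the right and rows downward; lengths in m; the calibration is good to about 2 mm. A picture is of the moment at which its call begins. camera_info takes no time and is no camera call.
- robot.hand_in(): hands the job in; it is judged then, once.
Trained networks look in the newest picture that a camera, given by its name, has taken for a name from the list of things; names that differ only in an ending like _2 or _b are one class to them, and where a whole thing is asked for, a point or a joint stands for the part that bears it (a point fixed in the world has none). Each returns a list of dicts, best first, with "score" (0 to 1); they miss things now and then, are a little off and sometimes report something else, mostly with a low value. They report only what shows in the picture. A call takes as long as a camera call.
- robot.masks_of(camera, name): "mask" (420x560 bool, what is visible of it) and "extent" ([left, top, right, bottom] in pixels, round what is visible of it).
The state is a dict: "time_s": time; "qpos": joint angles; "dq": joint speeds; "effort": joint torques, N m; "eef_pos": TCP position; "tool_rot": TCP orientation; "force": force on the tool from outside, world axes, zero at the start; "moment": the same for the moment, N m; "gripper_width": finger opening in m; "grip_force": force on a finger pad.
Only numpy, scipy, OpenCV 4.12 (cv2) and the standard library are available. Lean on these libraries where they do the work, as an engineer would, in place of code of your own. Each camera call takes 0.05 s, during which the arm holds its last target. There are 200 camera calls.

## Working session

There is one attempt and no reset: what is moved stays moved. The work goes in short steps, Python scripts to look and compute and a tool call to move; the robot and the scene stay as the last step left them, time stands still between calls to the robot, and variables do not carry over. Pictures are saved under pics/ and viewed, at most 10 in all, crops included, and the job is handed in when it is done.

Besides the shell and the picture viewer there is one more tool, called after "Request:" as name(argument=value, ...) on one line, values as JSON. play_rows: Moves the arm, as the interface text tells. Its arguments: {"type":"object","properties":{"offset":{"type":"array","items":{"type":"array","items":{"type":"number"}}},"dr":{"type":"array","items":{"type":"array","items":{"type":"number"}}},"jaw":{"type":"number"},"grip_force":{"type":"number"}},"required":["offset","dr"]}

```bash
mkdir -p pics; cat > h.py <<'E'
import numpy as np, cv2
from plant import robot
def cloud(n,d):
    i=robot.camera_info(n);K=np.array(i["camera_matrix"],float);D=np.array(i["D"],float);T=np.array(i["T"])
    v,u=np.mgrid[:420,:560]
    p=cv2.undistortPoints(np.stack([u,v],-1).reshape(-1,1,2).astype(float),K,D).reshape(420,560,2)
    P=np.dstack([p*d[...,None],d])
    return P@T[:3,:3].T+T[:3,3]
E
python3 - <<'E'
from h import *
for n in("scene","top"):
    im,d=robot.camera(n);cv2.imwrite(f"pics/{n}0.png",im[...,::-1]);C=cloud(n,d);np.savez(f"{n}0.npz",C=C,d=d,im=im)
    print(n,np.round(robot.camera_info(n)["T"],3).tolist())
    for t in("caddy","stand","hook","caddy_grip","jar","pot"):
        for r in robot.masks_of(n,t)[:2]:
            m=r["mask"]&(d>0);q=C[m]
            print(t,round(r["score"],2),r["extent"],m.sum(),np.round(np.median(q,0),3) if len(q) else'',np.round(np.percentile(q,[2,98],axis=0),3).tolist() if len(q) else '')
s=robot.read_state();print({k:np.round(v,3).tolist() for k,v in s.items()})
E
```

```text
scene [[0.687, -0.39, 0.614, -0.021], [-0.727, -0.38, 0.572, -0.5], [0.011, -0.839, -0.544, 0.637], [0.0, 0.0, 0.0, 1.0]]
caddy 0.94 [186.4, 171.4, 233.5, 233.1] 1297 [0.534 0.271 0.026] [[0.507, 0.209, 0.003], [0.591, 0.343, 0.129]]
stand 0.96 [336.9, 212.4, 447.2, 368.6] 7176 [ 0.573 -0.285  0.011] [[0.47, -0.356, 0.003], [0.637, -0.194, 0.186]]
hook 0.64 [375.0, 233.1, 445.5, 278.1] 900 [ 0.594 -0.291  0.177] [[0.504, -0.33, 0.02], [0.758, -0.209, 0.19]]
hook 0.62 [189.2, 167.8, 233.2, 233.0] 1317 [0.534 0.269 0.026] [[0.506, 0.209, 0.002], [0.564, 0.343, 0.129]]
caddy_grip 0.72 [184.2, 167.8, 230.2, 233.1] 1289 [0.534 0.27  0.026] [[0.507, 0.209, 0.003], [0.565, 0.344, 0.129]]
jar 0.91 [298.0, 211.5, 319.5, 251.5] 985 [ 0.602 -0.02   0.062] [[0.587, -0.04, 0.01], [0.642, 0.017, 0.09]]
pot 0.62 [257.3, 255.2, 274.3, 281.7] 282 [ 0.462 -0.02   0.037] [[0.455, -0.028, 0.002], [0.482, -0.003, 0.055]]
top [[-0.011, -0.989, 0.149, 0.373], [-1.0, 0.009, -0.017, -0.002], [0.015, -0.149, -0.989, 1.088], [0.0, 0.0, 0.0, 1.0]]
caddy 0.89 [107.3, 194.3, 183.5, 221.0] 1590 [0.533 0.278 0.021]
[... 301 characters left out ...]
6, 197.4, 180.9, 227.0] 1588 [0.533 0.278 0.021] [[0.507, 0.211, -0.001], [0.562, 0.345, 0.129]]
jar 0.92 [258.0, 153.0, 286.1, 190.4] 788 [ 0.612 -0.003  0.081] [[0.587, -0.032, 0.016], [0.65, 0.025, 0.089]]
pot 0.58 [270.5, 231.9, 283.1, 245.1] 112 [ 0.466 -0.01   0.05 ] [[0.454, -0.022, 0.027], [0.478, 0.001, 0.054]]
{'time_s': 0.7, 'qpos': [-1.212, 0.469, -0.049, 1.532, 0.024, 1.141, -0.082], 'dq': [0.001, -0.001, 0.002, -0.001, -0.0, -0.0, 0.001], 'effort': [0.0, -50.767, -0.081, -23.641, -0.061, 0.031, 0.0], 'eef_pos': [0.255, 0.625, 0.223], 'tool_rot': [-0.605, -3.083, -0.0], 'force': [0.001, 0.242, 0.136], 'moment': [-0.002, -0.042, -0.036], 'grip_force': 0.0, 'gripper_width': 0.087}
```

```bash
python3 - <<'E'
from h import *
ims=[]
for n in("scene","top"):
    f=np.load(f"{n}0.npz");C=f["C"];x,y,z=C[...,0],C[...,1],C[...,2]
    m=(f["d"]>0)&(z>.105)&(z<.14)&(abs(x-.535)<.08)&(abs(y-.277)<.12)
    q=C[m];c=q.mean(0);dx=np.linalg.svd(q[:,:2]-c[:2],full_matrices=False)[2][0]
    t=(q[:,:2]-c[:2])@dx
    print(n,m.sum(),c.round(4),dx.round(3),"ends mid",(c[:2]+dx*(t.max()+t.min())/2).round(4),t.min(),t.max(),np.percentile(q[:,2],[5,50,95]))
    m=(f["d"]>0)&(z>.16)&(z<.2)&(x>.45)&(x<.7)&(y<-.15)&(y>-.4)
    v,u=np.nonzero(m);q=C[m]
    # stand base
    b=(f["d"]>0)&(z>.006)&(z<.014)&(x>.4)&(x<.75)&(y<-.15)&(y>-.42)
    r=cv2.minAreaRect(C[b][:,:2].astype(np.float32)*1000);print("base",b.sum(),r)
    # jar
    r=cv2.minAreaRect(q[:,:2].astype(np.float32)*1000);print("hook",len(q),r)
    np.set_printoptions(suppress=True)
    # height map
    H=np.zeros((300,300),np.float32)
    for p in q: 
        i=int((.66-p[0])/.2*280);j=int((-.17-p[1])/.2*280)
        if 0<=i<300 and 0<=j<300: cv2.circle(H,(j,i),2,float((p[2]-.15)*5000),-1)
    ims.append(cv2.applyColorMap(H.clip(0,255).astype(np.uint8),cv2.COLORMAP_JET))
s=cv2.imread("pics/scene0.png")[200:375,330:460];t=cv2.imread("pics/top0.png")[140:250,340:440]
a=np.hstack([cv2.resize(s,(300,300)),cv2.resize(t,(300,300))]);cv2.imwrite("pics/a.png",np.vstack([a,np.hstack(ims)]))
E
```

```text
scene 232 [0.5346 0.2698 0.122 ] [-0.048 -0.999] ends mid [0.5348 0.2747] -0.07412390414330398 0.06425931685776701 [0.10826966 0.12373681 0.13046578]
base 4851 ((591.090087890625, -307.2618408203125), (225.32403564453125, 305.5124816894531), 89.99787902832031)
hook 1009 ((565.5064086914062, -260.773681640625), (135.7899627685547, 143.34275817871094), 1.08798086643219)
top 363 [0.5349 0.2798 0.124 ] [-0.038 -0.999] ends mid [0.5349 0.2788] -0.07009632510667838 0.07197027303327072 [0.1174834  0.12417727 0.13012358]
base 3570 ((591.8221435546875, -306.8524169921875), (316.319091796875, 226.1428680419922), 0.043725837022066116)
hook 920 ((568.4478149414062, -256.4451599121094), (142.3884735107422, 134.1713409423828), 88.51091003417969)
```

View pics/a.png

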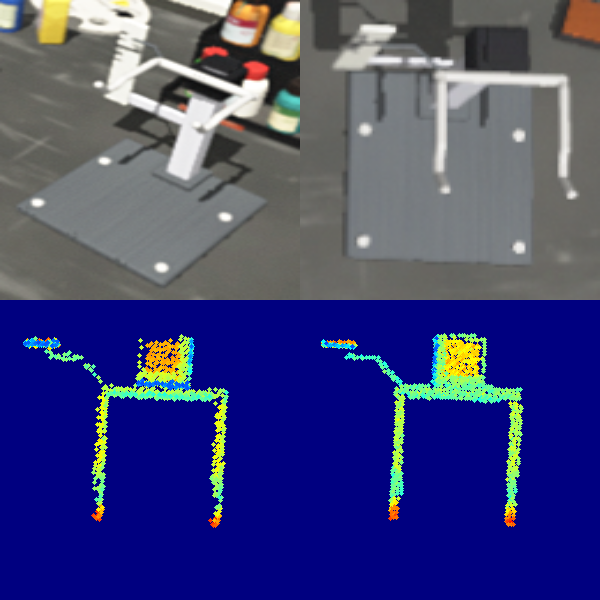

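View pics/scene0.png

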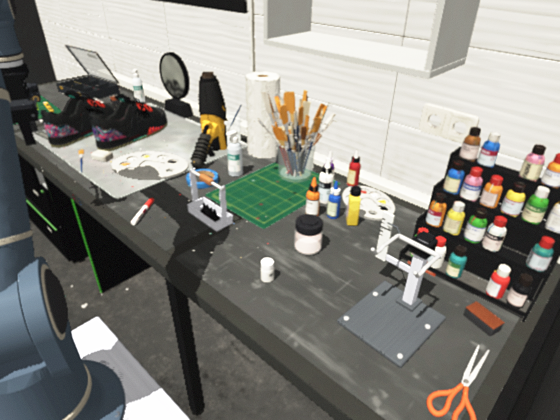

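```bash
python3 - <<'E'
from h import *
np.set_printoptions(suppress=True,precision=4)
for n in("scene","top"):
    f=np.load(f"{n}0.npz");C=f["C"];x,y,z=C[...,0],C[...,1],C[...,2];ok=(f["d"]>0)
    # prongs: z .165-.185
    P=[]
    for lo,hi in((-.255,-.205),(-.345,-.285)):
        m=ok&(z>.162)&(z<.2)&(x>.5)&(x<.585)&(y>lo)&(y<hi);q=C[m]
        a=np.polyfit(q[:,0],q[:,1],1);r=q[:,1]-np.polyval(a,q[:,0]);k=abs(r)<.006;a=np.polyfit(q[k,0],q[k,1],1)
        tip=q[q[:,2]>.186]
        print(n,"prong",len(q),"slope",a[0],"y at .53",np.polyval(a,.53),"xmin",np.percentile(q[:,0],[1,5]),"tip",tip.mean(0) if len(tip) else None,len(tip),"zmed shaft",np.percentile(q[(q[:,0]>.52)&(q[:,0]<.55)][:,2],[50,90]), "ztop",np.percentile(q[:,2],98))
    m=ok&(z>.165)&(z<.185)&(x>.585)&(x<.603)&(y<-.235)&(y>-.31);q=C[m];a=np.polyfit(q[:,1],q[:,0],1);print("crossbar",a,np.polyval(a,-.27),len(q))
    b=ok&(z>.006)&(z<.014)&(x>.45)&(x<.66)&(y<-.18)&(y>-.37)
    M=b.astype(np.uint8);nn,L,st,_=cv2.connectedComponentsWithStats(M);k=1+st[1:,4].argmax();q=C[L==k]
    print("base",len(q),cv2.minAreaRect(q[:,:2].astype(np.float32)*1000))
    # caddy bar by y slices
    for lo in np.arange(.2,.35,.01):
        q=C[ok&(z>.1)&(z<.14)&(abs(x-.535)<.06)&(y>=lo)&(y<lo+.01)]
        if len(q):print(round(lo,3),len(q),q[:,0].mean(),q[:,2].mean(),q[:,2].max())
E
```

```text
scene prong 126 slope -0.04299410471536101 y at .53 -0.24147815150178453 xmin [0.5039 0.5058] tip [ 0.5068 -0.2404  0.1903] 15 zmed shaft [0.1782 0.1812] ztop 0.19247215060626208
scene prong 144 slope -0.04410289813652361 y at .53 -0.3259045368362901 xmin [0.5004 0.5025] tip [ 0.5025 -0.3246  0.1911] 13 zmed shaft [0.1785 0.1814] ztop 0.19277207007240804
crossbar [-0.0148  0.5902] 0.5941454702662425 223
base 4589 ((554.7307739257812, -284.2720947265625), (151.09213256835938, 172.64878845214844), 87.02110290527344)
0.2 26 0.5335132754031837 0.11828444338854652 0.12861902867385133
0.21 35 0.5327928895054773 0.11324444412269938 0.1284405951644746
0.22 8 0.5326602054464733 0.1231222205361264 0.12464694331677573
0.23 7 0.5341370961195891 0.1224341115757358 0.12507379550318787
0.24 8 0.5326777856929228 0.12367726495493367 0.12616018987881583
0.25 29 0.5332480104136174 0.12431691066261842 0.13120746147969709
0.26 20 0.5315219158768467 0.12576924749982743 0.13135765714421765
0.27 16 0.5324072267322566 0.1263473261922382 0.130669627904189
0.28 20 0.5342026147321266 0.12554684026723148 0.13155
[... 1214 characters left out ...]
2169022512033043 0.1251296976846118
0.25 31 0.5345339895564861 0.12466117512767878 0.13199234870317922
0.26 40 0.5343396505119744 0.1268984455350694 0.13213054448611927
0.27 40 0.5345023930662725 0.12643550598684308 0.1310751550906054
0.28 35 0.5343756727888754 0.12708074314105985 0.1311514009558925
0.29 38 0.5351565120116885 0.12647647486668917 0.13174755443207642
0.3 16 0.5357230931908966 0.12455038808426663 0.12957299679174872
0.31 15 0.5366978413541109 0.12166383478674661 0.12410727699463886
0.32 14 0.5369097699495574 0.12181280866263304 0.12392899917432199
0.33 16 0.5374508977262933 0.12135695988645269 0.12629475635387577
0.34 43 0.5371741982239779 0.1186181442004949 0.12765460478714807
```

Request:
play_rows(offset=[[0.35, -0.435, 0], [0.35, -0.435, 0], [0.35, -0.435, 0], [0.35, -0.435, 0], [0.35, -0.435, 0], [0.35, -0.435, 0], [0.35, -0.435, 0], [0.35, -0.435, 0], [0.35, -0.435, 0], [0.35, -0.435, 0]], dr=[[0, 0, -0.1226], [0, 0, -0.1226], [0, 0, -0.1226], [0, 0, -0.1226], [0, 0, -0.1226], [0, 0, -0.1226], [0, 0, -0.1226], [0, 0, -0.1226], [0, 0, -0.1226], [0, 0, -0.1226]], jaw=-1)

```text
time_s: 1.53
eef_pos: [0.3966, 0.4491, 0.2226]
tool_rot: [-1.516, -2.752, -0.0]
force: [0.7, -0.0, 0.1]
gripper_width: 0.0872
grip_force: 0.0
```

Request:
play_rows(offset=[[0.35, -0.435, 0], [0.35, -0.435, 0], [0.35, -0.435, 0], [0.35, -0.435, 0], [0.35, -0.435, 0], [0.35, -0.435, 0], [0.35, -0.435, 0], [0.35, -0.435, 0], [0.35, -0.435, 0], [0.35, -0.435, 0]], dr=[[0, 0, -0.1226], [0, 0, -0.1226], [0, 0, -0.1226], [0, 0, -0.1226], [0, 0, -0.1226], [0, 0, -0.1226], [0, 0, -0.1226], [0, 0, -0.1226], [0, 0, -0.1226], [0, 0, -0.1226]])

```text
time_s: 2.37
eef_pos: [0.5366, 0.2751, 0.2226]
tool_rot: [2.275, 2.166, 0.0]
force: [0.3, -0.1, -0.1]
gripper_width: 0.0869
grip_force: 0.0
```

```bash
python3 - <<'E'
from h import *
from scipy.spatial.transform import Rotation as R
s=robot.read_state();print(s["time_s"],s["eef_pos"],R.from_rotvec(s["tool_rot"]).as_matrix().round(3),np.round(s["qpos"],3))
E
```

```text
2.3667 [0.53658334 0.27513155 0.22257298] [[ 0.049  0.999  0.   ]
 [ 0.999 -0.049  0.   ]
 [ 0.     0.    -1.   ]] [-0.797  0.358  0.332  1.729 -0.13   1.077 -0.472]
```

Request:
play_rows(offset=[[-0.04, 0.05, -0.5], [0, 0, -0.5], [0, 0, -0.5], [0, 0, -0.5], [0, 0, -0.5], [0, 0, -0.3], [0, 0, -0.2], [0, 0, -0.05], [0, 0, 0], [0, 0, 0]], dr=[[0, 0, 0], [0, 0, 0], [0, 0, 0], [0, 0, 0], [0, 0, 0], [0, 0, 0], [0, 0, 0], [0, 0, 0], [0, 0, 0], [0, 0, 0]])

```text
time_s: 3.2
eef_pos: [0.5345, 0.2792, 0.1015]
tool_rot: [2.269, 2.172, 0.003]
force: [0.1, 1.0, 0.8]
gripper_width: 0.0871
grip_force: 0.0
```

Request:
play_rows(offset=[[0, 0, 0], [0, 0, 0], [0, 0, 0], [0, 0, 0], [0, 0, 0], [0, 0, 0], [0, 0, 0], [0, 0, 0], [0, 0, 0], [0, 0, 0]], dr=[[0, 0, 0], [0, 0, 0], [0, 0, 0], [0, 0, 0], [0, 0, 0], [0, 0, 0], [0, 0, 0], [0, 0, 0], [0, 0, 0], [0, 0, 0]], jaw=1, grip_force=30)

```text
time_s: 4.03
eef_pos: [0.5336, 0.2789, 0.1005]
tool_rot: [-2.269, -2.173, -0.0]
force: [1.6, 0.6, -0.6]
gripper_width: 0.0283
grip_force: 0.0
```

Request:
play_rows(offset=[[0, 0, 0], [0, 0, 0], [0, 0, 0], [0, 0, 0], [0, 0, 0], [0, 0, 0]], dr=[[0, 0, 0], [0, 0, 0], [0, 0, 0], [0, 0, 0], [0, 0, 0], [0, 0, 0]])

```text
time_s: 4.53
eef_pos: [0.5337, 0.279, 0.1006]
tool_rot: [2.269, 2.173, 0.001]
force: [1.3, 0.7, 0.2]
gripper_width: 0.0152
grip_force: 29.8
```

Request:
play_rows(offset=[[0, 0, 0.2], [0, 0, 0.4], [0, 0, 0.5], [0, 0, 0.5], [0, 0, 0.5], [0, 0, 0.5], [0, 0, 0.5], [0, 0, 0.3], [0, 0, 0], [0, 0, 0]], dr=[[0, 0, 0], [0, 0, 0], [0, 0, 0], [0, 0, 0], [0, 0, 0], [0, 0, 0], [0, 0, 0], [0, 0, 0], [0, 0, 0], [0, 0, 0]])

```text
time_s: 5.37
eef_pos: [0.5333, 0.2788, 0.2364]
tool_rot: [-2.269, -2.173, 0.0]
force: [-0.3, 0.0, -3.2]
gripper_width: 0.0158
grip_force: 29.8
```

```bash
python3 - <<'E'
from h import *
np.set_printoptions(suppress=True,precision=4)
s=robot.read_state();e=np.array(s["eef_pos"]);print(e,s["gripper_width"],s["grip_force"],s["force"])
ims=[]
for n in("scene","top"):
    im,d=robot.camera(n);C=cloud(n,d)
    rs=robot.masks_of(n,"caddy")
    r=rs[0];m=r["mask"]&(d>0);q=C[m];print(n,r["score"],r["extent"],np.percentile(q,[2,50,98],axis=0))
    x0,y0,x1,y1=map(int,r["extent"]);ims.append(cv2.resize(im[max(y0-50,0):y1+30,max(x0-30,0):x1+50,::-1],(400,400),interpolation=cv2.INTER_CUBIC))
    bar=C[(d>0)&(abs(C[...,2]-(e[2]+.019))<.02)&(abs(C[...,0]-e[0])<.03)&(abs(C[...,1]-e[1])<.1)&(abs(C[...,1]-e[1])>.03)]
    print("bar",len(bar),np.polyfit(bar[:,1]-e[1],bar[:,0]-e[0],1),np.polyfit(bar[:,1]-e[1],bar[:,2]-e[2],1),(bar[:,1]-e[1]).min(),(bar[:,1]-e[1]).max())
cv2.imwrite("pics/b.png",np.hstack(ims))
E
```

```text
[0.5333 0.2788 0.2364] 0.015765073196521085 29.80303667485714 [-0.2785  0.036  -3.2161]
scene 0.89 [183.0, 119.2, 229.5, 187.7] [[0.5043 0.2081 0.0099]
 [0.5313 0.2671 0.1619]
 [0.7694 0.5613 0.2643]]
bar 172 [ 0.0481 -0.0012] [-0.0199  0.0161] -0.0751718570207558 0.06691905022562394
top 0.66 [114.1, 184.9, 171.0, 213.5] [[0.5033 0.2103 0.1339]
 [0.5268 0.2512 0.1502]
 [0.5578 0.3083 0.2624]]
bar 113 [ 0.0577 -0.0022] [0.0712 0.023 ] -0.07119163406253837 -0.030494040719506815
```

View pics/b.png

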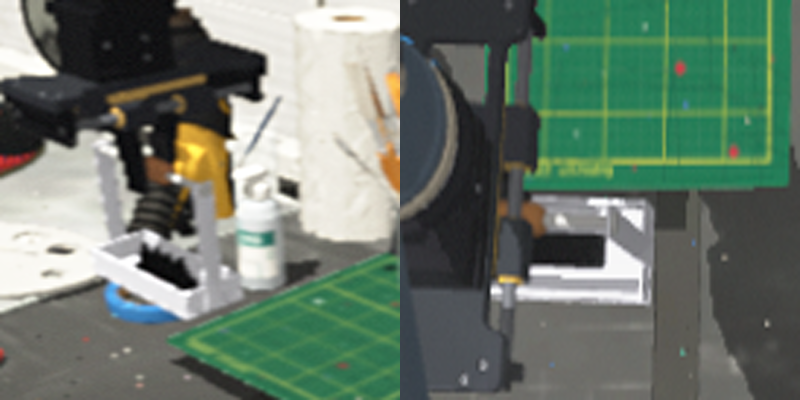

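Request:
play_rows(offset=[[-0.07, -0.15, 0], [-0.07, -0.3, 0], [-0.07, -0.45, 0], [-0.07, -0.55, 0], [-0.07, -0.55, 0], [-0.07, -0.55, 0], [-0.07, -0.55, 0], [-0.07, -0.55, 0], [-0.07, -0.55, 0], [-0.07, -0.55, 0]], dr=[[0, 0, 0], [0, 0, 0], [0, 0, 0], [0, 0, 0], [0, 0, 0], [0, 0, 0], [0, 0, 0], [0, 0, 0], [0, 0, 0], [0, 0, 0]])

```text
time_s: 6.4
eef_pos: [0.5045, 0.0855, 0.2366]
tool_rot: [-2.271, -2.171, 0.001]
force: [1.2, 0.4, -3.8]
gripper_width: 0.0157
grip_force: 29.8
```

Request:
play_rows(offset=[[-0.07, -0.55, 0], [-0.07, -0.55, 0], [-0.07, -0.55, 0], [-0.07, -0.55, 0], [-0.07, -0.55, 0], [-0.07, -0.55, 0], [-0.07, -0.55, 0], [-0.07, -0.55, 0], [-0.07, -0.55, 0], [-0.07, -0.55, 0]], dr=[[0, 0, 0], [0, 0, 0], [0, 0, 0], [0, 0, 0], [0, 0, 0], [0, 0, 0], [0, 0, 0], [0, 0, 0], [0, 0, 0], [0, 0, 0]])

```text
time_s: 7.23
eef_pos: [0.4756, -0.1338, 0.2366]
tool_rot: [-2.271, -2.17, -0.0]
force: [0.2, -0.2, -3.3]
gripper_width: 0.0156
grip_force: 29.8
```

Request:
play_rows(offset=[[-0.07, -0.55, 0], [-0.07, -0.55, 0], [-0.07, -0.55, 0], [-0.07, -0.55, 0], [-0.07, -0.55, 0], [-0.07, -0.4, 0], [-0.07, -0.25, 0], [-0.07, -0.15, 0], [0, -0.05, 0], [0, 0, 0]], dr=[[0, 0, 0], [0, 0, 0], [0, 0, 0], [0, 0, 0], [0, 0, 0], [0, 0, 0], [0, 0, 0], [0, 0, 0], [0, 0, 0], [0, 0, 0]])

```text
time_s: 8.07
eef_pos: [0.4547, -0.2751, 0.2366]
tool_rot: [-2.269, -2.172, -0.001]
force: [-0.2, 0.4, -2.6]
gripper_width: 0.0156
grip_force: 29.8
```

```bash
cat > look.py <<'E'
from h import *
import sys
from scipy.spatial.transform import Rotation as R
np.set_printoptions(suppress=True,precision=4)
s=robot.read_state();e=np.array(s["eef_pos"]);print(s["time_s"],e,s["gripper_width"],s["grip_force"],np.array(s["force"]),R.from_rotvec(s["tool_rot"]).as_matrix()[:,1],np.array(s["qpos"]))
ims=[]
for n in("scene","top"):
    im,d=robot.camera(n);C=cloud(n,d);ok=d>0
    m=ok&(abs(C[...,2]-(e[2]+.019))<.02)&(abs(C[...,0]-e[0])<.03)&(abs(C[...,1]-e[1])<.1)&(abs(C[...,1]-e[1])>.03);bar=C[m]
    if len(bar)>9: print(n,"bar",len(bar),np.polyfit(bar[:,1]-e[1],bar[:,0]-e[0],1),bar.mean(0),(bar[:,1]-e[1]).min(),(bar[:,1]-e[1]).max())
    c,rw=((330,180),(335,150))[n=="top"]
    b=(330,160,130,200) if n=="scene" else (330,130,120,130)
    x0,y0,w,h=b;ims.append(cv2.resize(im[y0:y0+h,x0:x0+w,::-1],(400,int(400*h/w)),interpolation=cv2.INTER_CUBIC)[:580])
    np.savez("last_%s.npz"%n,C=C,ok=ok,im=im)
H=max(i.shape[0] for i in ims);ims=[cv2.copyMakeBorder(i,0,H-i.shape[0],0,0,cv2.BORDER_CONSTANT) for i in ims]
cv2.imwrite("pics/%s.png"%sys.argv[1],np.hstack(ims))
E
python3 look.py c
```

```text
8.0667 [ 0.4547 -0.2751  0.2366] 0.015638119813184276 29.81377349118702 [-0.2221  0.3846 -2.6487] [ 0.9991 -0.0436  0.0001] [-0.0715  0.2462  0.6485  1.8849 -0.1698  1.0654  0.6015]
scene bar 228 [ 0.0285 -0.0043] [ 0.4487 -0.332   0.2554] -0.07265944273876007 0.06498879253820256
top bar 114 [ 0.0381 -0.0016] [ 0.4552 -0.2195  0.2562] 0.030143135518546943 0.0707491837184531
```

View pics/c.png

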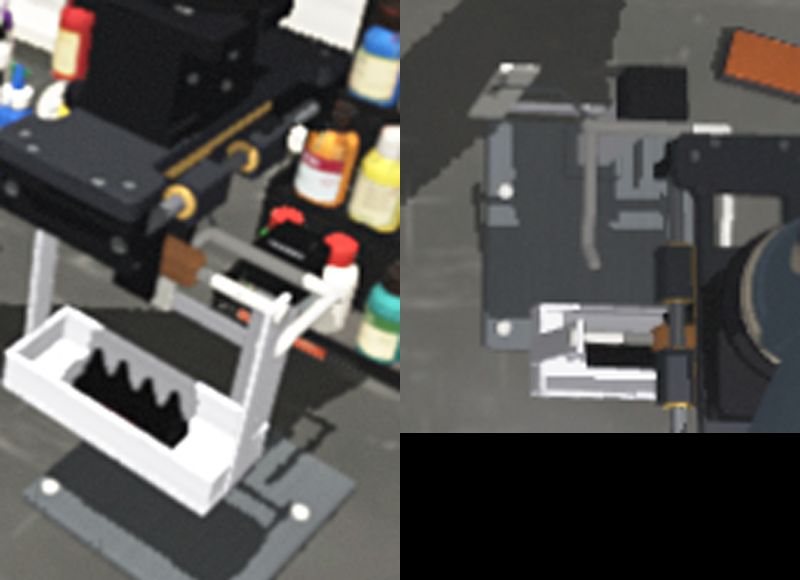

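Request:
play_rows(offset=[[0, -0.06, -0.24], [0, -0.06, -0.3], [0, 0, -0.3], [0, 0, -0.2], [0, 0, -0.1], [0, 0, -0.1], [0, 0, 0], [0, 0, 0]], dr=[[0, 0, 0], [0, 0, 0], [0, 0, 0], [0, 0, 0], [0, 0, 0], [0, 0, 0], [0, 0, 0], [0, 0, 0]])

```text
time_s: 8.83
eef_pos: [0.4554, -0.28, 0.187]
tool_rot: [2.268, 2.173, 0.0]
force: [0.3, -0.4, -3.5]
gripper_width: 0.0156
grip_force: 29.8
```

Request:
play_rows(offset=[[0.1, 0, 0], [0.2, 0, 0], [0.25, 0, 0], [0.25, 0, 0], [0.25, 0, 0], [0.25, 0, 0], [0.2, 0, 0], [0.2, 0, 0], [0.08, 0, 0], [0, 0, 0]], dr=[[0, 0, 0], [0, 0, 0], [0, 0, 0], [0, 0, 0], [0, 0, 0], [0, 0, 0], [0, 0, 0], [0, 0, 0], [0, 0, 0], [0, 0, 0]])

```text
time_s: 9.67
eef_pos: [0.5273, -0.2797, 0.1868]
tool_rot: [2.268, 2.174, -0.0]
force: [-0.6, 0.7, -4.0]
gripper_width: 0.0157
grip_force: 29.8
```

```bash
python3 look.py d
```

```text
9.6667 [ 0.5273 -0.2797  0.1868] 0.015671277161346534 29.81010259827599 [-0.5631  0.6976 -4.0178] [ 0.9991 -0.0421 -0.    ] [-0.0345  0.4176  0.6033  1.7935 -0.2741  1.0149  0.6327]
scene bar 220 [-0.0694 -0.0114] [ 0.5192 -0.3268  0.2033] -0.07277059512692219 0.06653577405947991
top bar 103 [ 0.1652 -0.0123] [ 0.524  -0.2258  0.2054] 0.03037267896652443 0.06964027816928109
```

View pics/d.png

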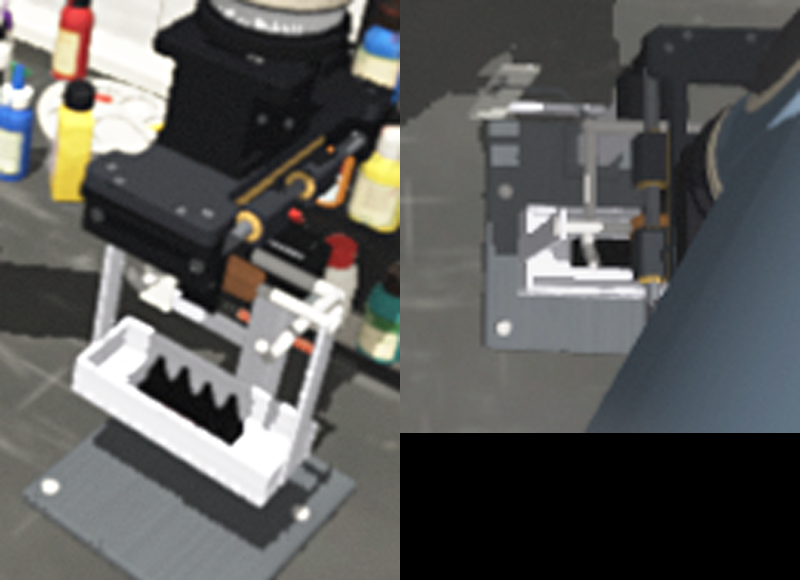

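Request:
play_rows(offset=[[0, 0, -0.1], [0, 0, -0.1], [0, 0, -0.1], [0, 0, -0.1], [0, 0, -0.1], [0, 0, -0.1], [0, 0, -0.06], [0, 0, 0], [0, 0, 0]], dr=[[0, 0, 0], [0, 0, 0], [0, 0, 0], [0, 0, 0], [0, 0, 0], [0, 0, 0], [0, 0, 0], [0, 0, 0], [0, 0, 0]])

```text
time_s: 10.52
eef_pos: [0.5264, -0.2799, 0.1605]
tool_rot: [-2.269, -2.173, 0.0]
force: [-0.2, -0.1, -3.1]
gripper_width: 0.0154
grip_force: 29.8
```

Request:
play_rows(offset=[[0, 0, -0.05], [0, 0, -0.05], [0, 0, -0.05], [0, 0, -0.05], [0, 0, -0.03], [0, 0, 0], [0, 0, 0], [0, 0, 0]], dr=[[0, 0, 0], [0, 0, 0], [0, 0, 0], [0, 0, 0], [0, 0, 0], [0, 0, 0], [0, 0, 0], [0, 0, 0]])

```text
time_s: 11.18
eef_pos: [0.5267, -0.2801, 0.1517]
tool_rot: [2.268, 2.173, 0.001]
force: [0.5, -0.9, 0.3]
gripper_width: 0.0154
grip_force: 29.8
```

Request:
play_rows(offset=[[0, 0, -0.05], [0, 0, -0.06], [0, 0, -0.06], [0, 0, -0.06], [0, 0, -0.05], [0, 0, 0], [0, 0, 0], [0, 0, 0], [0, 0, 0], [0, 0, 0]], dr=[[0, 0, 0], [0, 0, 0], [0, 0, 0], [0, 0, 0], [0, 0, 0], [0, 0, 0], [0, 0, 0], [0, 0, 0], [0, 0, 0], [0, 0, 0]])

```text
time_s: 12.02
eef_pos: [0.5267, -0.2801, 0.1405]
tool_rot: [2.268, 2.173, 0.001]
force: [1.0, -0.7, 4.6]
gripper_width: 0.0159
grip_force: 29.8
```

```bash
python3 look.py e
```

```text
12.0167 [ 0.5267 -0.2801  0.1405] 0.01591691832978887 29.806770547293127 [ 1.01   -0.6592  4.6247] [ 0.9991 -0.043   0.0009] [-0.0105  0.4693  0.5779  1.8381 -0.3146  0.9252  0.6664]
scene bar 244 [0.1469 0.0044] [ 0.5232 -0.3339  0.1611] -0.07306288041354331 -0.030528688647949553
top bar 167 [-0.1906  0.0114] [ 0.5288 -0.2315  0.1607] 0.030967949346582285 0.07019967400626198
```

View pics/e.png

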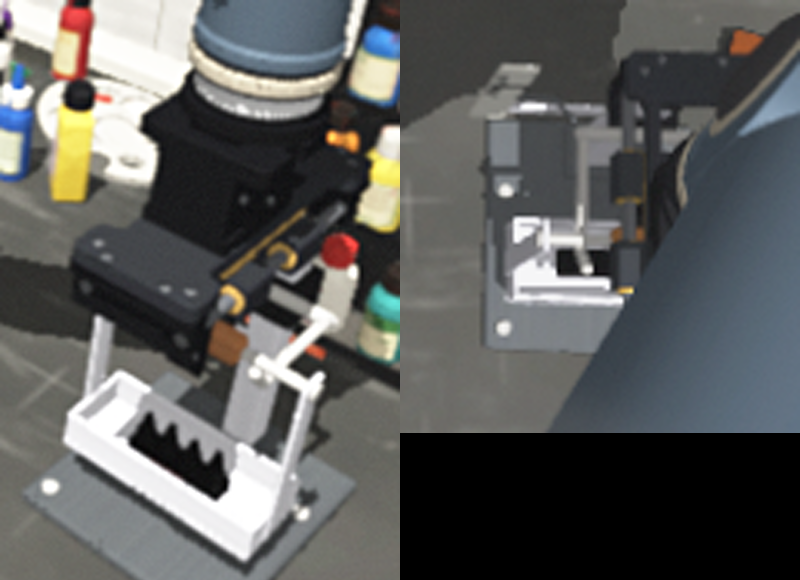

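Request:
play_rows(offset=[[0, 0, 0.05], [0, 0, 0.06], [0, 0, 0.06], [0, 0, 0.06], [0, 0, 0.05], [0, 0, 0.02], [0, 0, 0], [0, 0, 0], [0, 0, 0], [0, 0, 0]], dr=[[0, 0, 0], [0, 0, 0], [0, 0, 0], [0, 0, 0], [0, 0, 0], [0, 0, 0], [0, 0, 0], [0, 0, 0], [0, 0, 0], [0, 0, 0]], grip_force=10)

```text
time_s: 12.95
eef_pos: [0.5262, -0.2797, 0.1519]
tool_rot: [-2.268, -2.173, 0.0]
force: [1.4, -1.9, -0.1]
gripper_width: 0.0159
grip_force: 9.9
```

Request:
play_rows(offset=[[0, 0, 0], [0, 0, 0], [0, 0, 0], [0, 0, 0], [0, 0, 0], [0, 0, 0], [0, 0, 0], [0, 0, 0], [0, 0, 0], [0, 0, 0]], dr=[[0, 0, 0], [0, 0, 0], [0, 0, 0], [0, 0, 0], [0, 0, 0], [0, 0, 0], [0, 0, 0], [0, 0, 0], [0, 0, 0], [0, 0, 0]], jaw=-0.1)

```text
time_s: 13.78
eef_pos: [0.5264, -0.2799, 0.1522]
tool_rot: [2.269, 2.173, 0.0]
force: [-0.7, 0.5, -0.6]
gripper_width: 0.0476
grip_force: 0.0
```

Request:
play_rows(offset=[[0, 0, 0.1], [0, 0, 0.2], [0, 0, 0.3], [0, 0, 0.3], [0, 0, 0.4], [0, 0, 0.5], [0, 0, 0.5], [0, 0, 0.5], [0, 0, 0.3], [0, 0, 0.1]], dr=[[0, 0, 0], [0, 0, 0], [0, 0, 0], [0, 0, 0], [0, 0, 0], [0, 0, 0], [0, 0, 0], [0, 0, 0], [0, 0, 0], [0, 0, 0]])

```text
time_s: 14.62
eef_pos: [0.5274, -0.2808, 0.2836]
tool_rot: [2.265, 2.17, 0.004]
force: [-0.0, -0.3, 0.4]
gripper_width: 0.0478
grip_force: 0.0
```

Request:
play_rows(offset=[[0, 0.2, 0], [0, 0.4, 0], [0, 0.5, 0], [0, 0.5, 0], [0, 0.5, 0], [0, 0.5, 0], [0, 0.5, 0], [0, 0.4, 0], [0, 0.2, 0], [0, 0, 0]], dr=[[0, 0, 0], [0, 0, 0], [0, 0, 0], [0, 0, 0], [0, 0, 0], [0, 0, 0], [0, 0, 0], [0, 0, 0], [0, 0, 0], [0, 0, 0]])

```text
time_s: 15.45
eef_pos: [0.5261, -0.129, 0.2791]
tool_rot: [-2.262, -2.176, 0.001]
force: [0.1, 0.8, 0.4]
gripper_width: 0.0482
grip_force: 0.0
```

```bash
python3 look.py f; python3 - <<'E'
from h import *
np.set_printoptions(suppress=True,precision=4)
for n in("scene","top"):
    f=np.load(f"last_{n}.npz");C=f["C"]
    q=C[f["ok"]&(C[...,2]>.164)&(C[...,2]<.21)&(abs(C[...,1]+.281)<.022)&(abs(C[...,0]-.526)<.02)]
    print(n,len(q),q.mean(0) if len(q) else'',q[:,2].max() if len(q) else '')
    for t in("jar","pot"):
        r=robot.masks_of(n,t)
        if r: print(t,np.median(C[r[0]["mask"]&f["ok"]],0))
print(robot.read_state()["time_s"])
E
```

```text
15.45 [ 0.5261 -0.129   0.2791] 0.04820244856792976 0.0 [0.1141 0.7604 0.434 ] [ 0.9992 -0.0387 -0.002 ] [-0.3249  0.2185  0.5861  1.8025 -0.1318  1.1616  0.2644]
scene 277 [ 0.5208 -0.282   0.178 ] 0.18409562974885924
jar [ 0.6021 -0.0201  0.0592]
pot [ 0.603  -0.0198  0.0582]
top 46 [ 0.5221 -0.2958  0.1793] 0.18282018631072816
jar [ 0.612  -0.0027  0.0805]
pot [ 0.466  -0.0115  0.05  ]
15.75
```

View pics/f.png

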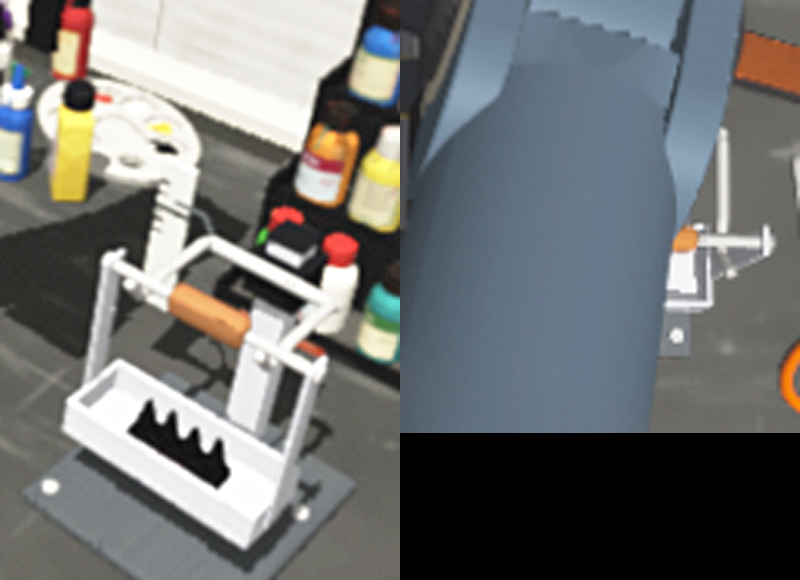

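The picture shows the caddy hanging on both prongs, with its grip between them at about (210, 315). It is level, the gripper is clear, and the jar and pot have not moved. I'll let it settle, then hand in.

Request:
play_rows(offset=[[0, 0, 0], [0, 0, 0], [0, 0, 0], [0, 0, 0], [0, 0, 0], [0, 0, 0], [0, 0, 0], [0, 0, 0], [0, 0, 0], [0, 0, 0]], dr=[[0, 0, 0], [0, 0, 0], [0, 0, 0], [0, 0, 0], [0, 0, 0], [0, 0, 0], [0, 0, 0], [0, 0, 0], [0, 0, 0], [0, 0, 0]])

```text
time_s: 16.58
eef_pos: [0.5264, -0.1319, 0.2802]
tool_rot: [2.269, 2.173, 0.0]
force: [-0.3, -0.6, -0.4]
gripper_width: 0.0475
grip_force: 0.0
```

```bash
python3 -c "
from plant import robot
print(robot.hand_in())"
```

```text
the job is handed in; nothing more can be done
None
```

The caddy hangs level on both prongs after a tug that took the hook down about 19 mm (estimated from arm height and wrist force); it is released, the jar and pot are where they were, and the job was handed in at about 17 s with no verdict returned.

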